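# Eject the charged terminal battery and stop it on its slide

### The job

Take the charged terminal battery off charge, in the charger whose lamp bar is green: press that charger's orange eject key with one finger and, with the other finger waiting in front of the battery, stop it as it pops out, before it slides away down the bed. Only touch it, do not lift it; finish while still holding it there, just popped out, with your finger. Leave the charger with the amber lamp and the other things on the bench alone.

Things in the scene. Friction and masses are not known exactly. Their poses are not given: they have to be found in the camera images.
- dock_ready: Grey desk charger with a GREEN lamp bar on its hood; 152 mm long, 110 wide, 108 high at the back; fixed. Origin at bench level under the bed's middle line. x level, from open front to hooded back; y left seen from the front; z up. Its slide bed climbs 20 deg towards +x: 'down the bed' is (-0.940, 0, -0.342), 'square to the bed' (-0.342, 0, 0.940) in this frame.
- lip_ready (a point): Front end of that bed's middle line, 15 mm above the bench, 50 mm down the bed from the seated battery; no wall there. The bed is slick, 57 mm wide (y -28.5 to +28.5) between curbs 9 mm high; the right shoulder with the key spans y -28.5 to -70, the left curb ends at y +40.
- lamp_ready (a point): Middle of the top of the green lamp bar (56 x 14 x 14 mm, across the back edge of the hood, seen from above and behind; its top 40 mm square above the bed). The hood covers the rear 35 mm of the battery; its roof stands 34 mm square above the bed and starts 45 mm up the bed from the seated battery's front.
- seat_ready (a point): Fixed on dock_ready, at (-34, 0, 43) mm in its frame: where the middle of the battery's front face is while the battery is seated, 12 mm square above the bed.
- key_ready_top (a point): Middle of the top of the green-lamp charger's orange eject key; moves with it. Cap 26 mm along the bed x 24 wide, top parallel to the bed, at rest 16 mm above the bed and 7 above the shoulder around it, at (-58, -50, 39) mm in the dock's frame: 50 mm right of the bed's middle line, 24 mm farther down the bed than the seated battery's front.
- key_ready (a joint): Travel of that key, which slides square to the bed (pressing straight down works): 0 up, 0.006 m fully down. Sprung: 1.6 N to start, 4 N fully down; comes back up by itself. At about 4 mm its catch lets go of the battery, which pops at once.
- battery_ready: Battery in the green-lamp charger: black, 80 mm along the bed x 44 wide x 24 thick, 140 to 240 g, paper label with a blue stripe; loose between rails. Origin mid underside; x up the bed, z square to it. Once let go, a sprung plunger (4 N, 2 N after 20 mm) drives it down the bed; it then slides on by its weight: 45 mm out after 0.2 s, off the front within half a second.
- nose_ready (a point): Middle of battery_ready's front face (44 x 24 mm, square to the bed; its top edge leans 4 mm farther forward). Its distance from seat_ready is how far the battery is out. A finger over the bed in front stops it: a tip as low as the pressed key top clears the bed by 10 mm and overlaps the face by 14 mm.
- dock_charging: The same charger with an AMBER (yellow-orange) lamp bar, fixed to the bench, its frame and sizes like dock_ready: leave alone.
- battery_charging: The battery still charging in the amber-lamp charger, like battery_ready: leave alone.
- key_charging (a joint): The orange key of the amber-lamp charger, like key_ready: leave it up (0).
- terminal: Handheld terminal lying on the bench: black, 155 x 74 x 20 mm, origin at the middle of its underside, x along its length. Leave alone.
- tape_dispenser: Pink desk tape dispenser, 165 x 66 mm, 110 mm high, origin at the middle of its underside, x along its length towards the roll. Leave alone.
- label_roll: White roll of labels standing on its flat side, 96 mm across, 58 mm high, origin at the middle of its underside. Leave alone.

How it is judged:
On the way, in this order (a step that is already met when the one before it is completed fails the run):
1. the eject key of the green-lamp charger is pressed (value of joint key_ready above 0.003 m).
2. the battery has popped out 4 to 40 mm and a finger has stopped it there (distance between nose_ready and seat_ready between 0.004 and 0.04 m and linear speed of battery_ready below 0.02 m/s and contact force between the fingers and battery_ready above 0.1 N), for 0.3 s.
At the end, for the whole second after the job is handed in: The green-lamp battery is 4 to 40 mm out of its seat, straight on its bed (8 mm, 0.1 rad), at rest, a finger still against it (over 0.1 N); the amber charger's key is up and its battery within 5 mm of its start; terminal, dispenser and roll within 15 mm of theirs (all of step 2 and y of battery_ready in the frame of dock_ready between -0.008 and 0.008 m and angle between the y axis of battery_ready and the y axis of dock_ready, either way round below 0.1 rad and contact force between battery_ready and dock_ready above 0.3 N and value of joint key_charging below 0.002 m and distance of battery_charging from where it was at the start of the episode below 0.005 m and distance of each of terminal, tape_dispenser, label_roll from where it was at the start of the episode below 0.015 m); the arm keeps its last pose, push and grip.
It fails at once if the battery slid away: more than 45 mm out of its seat (distance between nose_ready and seat_ready above 0.045 m).
It fails at once if the battery was lifted off the bed (z of battery_ready in the frame of dock_ready above 0.0537 m or z of nose_ready in the frame of seat_ready above 0.008 m).
It fails at once if the amber-lamp charger was operated or its battery moved (value of joint key_charging above 0.003 m or distance of battery_charging from where it was at the start of the episode above 0.006 m).
It fails at once if a bystander was pushed more than 20 mm (distance of any of terminal, tape_dispenser, label_roll from where it was at the start of the episode above 0.02 m).
It also fails if it takes over 32 s, if anything falls off the work surface, if the arm or the gripper's body presses on something with over 40 N, if the wrist force passes 120 N, or if a joint passes its speed limit or range.

### The arm

A 6-joint arm with a two-finger parallel gripper is mounted at the origin on the work surface. World frame = base frame: x ahead of the robot, y to its left, z up, the work surface at z = 0. Lengths are in m, angles in rad, forces in N, time in s.
With the tool pointing down it reaches from about 0.275 to 0.825 m from the base axis. Payload 4.9 kg.
Tool frame: the origin (TCP) lies between the finger pads; the fingertips stand ahead of it and the grasp point (between the pads) lies 2 mm behind it (bot.tip_reach is the z of the fingertips in the tool frame, in m); z points along the fingers, y is the line along which they close (so a half turn about z gives the same grasp; the last joint's range is limited). The gripper opens to 85 mm and grips with 20 to 120 N. Pads are 22 mm wide; open, the fingers measure 114 mm over their backs; the gripper's body (76 mm by 85 mm) begins 54 mm behind the grasp point. The pads swing forward as they close: fully open they stand 13 mm farther back than shut.
Start: joints at [-1.26, 0.326, -0.193, 1.052, 0, 1.437], TCP at [0.237, -0.496, 0.248] pointing down, gripper open.
Joint ranges: [-2.65, 2.65], [-0.97, 1.79], [-1.3, 1.35], [-1.93, 2.1], [-1.47, 1.37], [-3.14, 3.14]. Speed limits (rad/s): [2.57, 2.57, 3.14, 3.14, 3.14, 3.14].

### API

Orientations are given as a 3x3 rotation matrix whose columns are the frame's x, y, z axes.
In Python, from workcell import bot gives the robot as it stands.
- The arm moves only by the tool apply_moves, never from a script. Its arguments are lists of equal length, an entry for each row: "slide": the shift along the world's x, y, z in mm, a list of three; "spin": the turn about the world's z in degrees; "grip": the closure, from -1 (fully open) to 1 (shut). In form: {"slide": [[tx, ty, tz], ...], "spin": [spin, ...], "grip": [grip, ...]}. A call has 1 to 20 rows; each row is the pose to reach, as a shift and turn from the pose commanded when the call began; what a row does not reach only later rows make up. A row lasts 1/10 s, in which the tool goes at most 50 mm and 8.59 degrees, less where a joint would pass 70% of its speed; a pose out of reach is approached as far as the arm can. A call with a gripper value outside its range is refused whole. The fingers move at their own pace and stop on an object; "force" is the grip in N (left out, the last holds). Time passes only in rows, so rows that repeat a pose let the fingers close. It gives the time, the measured TCP pose, the force, the opening and the grip force at its end, in the units of the state.
- bot.sense(): the state, without advancing time (a new reading comes with each control period).
- bot.grab_frame(name): name is "scene" or "top" or "wrist"; returns the picture (480x640x3 uint8, blue, green, red); there is no depth.
- bot.calibration(name): a dict with "mtx" (3x3 intrinsics, pixels), "R" (3x3) and "t" (3): a world point X has camera coordinates R X + t; the wrist camera has in their place "T_tool_cam" (4x4, takes a point from camera to tool coordinates, whose origin is the TCP and whose axes are the flange's). Camera axes: x right, y down, z forward; pixel columns grow to the right and rows downward; lengths in m; the calibration is good to about 2 mm. The wrist camera is an equidistant fisheye: a pixel r from the principal point sees the ray r / f radians off the axis. A picture is of the moment at which its call begins: read the wrist's pose just before it. calibration takes no time and is no camera call.
- bot.job_done(): hands the job in; it is judged then, once.
The state is a dict: "t": time; "joint_pos": joint angles; "qd": joint speeds; "effort": joint torques, N m; "tool_pos": TCP position; "tcp_rot": TCP orientation; "contact_force": force on the tool from outside, world axes, zero at the start; "ft_torque": the same for the moment, N m; "finger_gap": opening from 0.0 (shut) to 1.0 (fully open); "finger_force": force on a finger pad.
Only numpy, scipy, OpenCV 4.12 (cv2) and the standard library are available. Lean on these libraries where they do the work, as an engineer would, in place of code of your own. Each camera call takes 0.05 s, during which the arm holds its last target. There are 200 camera calls.

## Working session

There is one attempt and no reset: what is moved stays moved. The work goes in short steps, Python scripts to look and compute and a tool call to move; the robot and the scene stay as the last step left them, time stands still between calls to the robot, and variables do not carry over. Pictures are saved under pics/ and viewed, at most 10 in all, crops included, and the job is handed in when it is done.

Besides the shell and the picture viewer there is one more tool, called after ">>>" as name([rows], argument=value, ...), one row to a line, values as JSON. apply_moves: Moves the arm, as the interface text tells. Its arguments: {"type":"object","properties":{"slide":{"type":"array","items":{"type":"array","items":{"type":"number"}}},"spin":{"type":"array","items":{"type":"number"}},"grip":{"type":"array","items":{"type":"number"}},"force":{"type":"number"}},"required":["slide","spin","grip"]}

```bash
mkdir -p pics; ls
python3 - <<'E'
from workcell import bot
import cv2,numpy as np
s=bot.sense();print(s['t'],s['tool_pos'],s['tcp_rot'],s['finger_gap'],bot.tip_reach)
for n in ('scene','top'):
    cv2.imwrite(f'pics/{n}0.png',bot.grab_frame(n)); c=bot.calibration(n); print(n,c)
print(bot.calibration('wrist'))
E
```

```text
pics
0.0 [ 0.23646347 -0.49593931  0.24747683] [[ 9.02727512e-01  4.30212411e-01 -5.66358376e-04]
 [ 4.30212726e-01 -9.02725923e-01  1.70835474e-03]
 [ 2.23689024e-04 -1.78583341e-03 -9.99998380e-01]] 1.0024550989966645 0.017
scene {'mtx': array([[574.71465404,   0.        , 325.98406312],
       [  0.        , 574.71465404, 236.84745399],
       [  0.        ,   0.        ,   1.        ]]), 'R': array([[ 0.11975602,  0.992754  , -0.00989934],
       [ 0.68561497, -0.08990919, -0.72239079],
       [-0.71804638,  0.07972351, -0.69141417]]), 't': array([-0.09045432, -0.36742801,  1.69610398])}
top {'mtx': array([[467.46116106,   0.        , 319.37284494],
       [  0.        , 467.46116106, 247.07831639],
       [  0.        ,   0.        ,   1.        ]]), 'R': array([[-0.00430428, -0.99953938,  0.03004151],
       [-0.98047201, -0.00168826, -0.19665141],
       [ 0.19661155, -0.0303013 , -0.98001313]]), 't': array([-0.00949167,  0.62521953,  0.93866952])}
{'mtx': array([[371.64829954,   0.        , 317.51060974],
       [  0.        , 371.64829954, 242.81746914],
       [  0.        ,   0.        ,   1.        ]]), 'T_tool_cam': array([[ 8.24719213e-04, -9.46231622e-01, -3.23488851e-01,
         8.34057248e-02],
       [ 9.99999308e-01,  1.05195238e-03, -5.27597665e-04,
        -1.21585382e-03],
       [ 8.39524461e-04, -3.23488192e-01,  9.46231835e-01,
        -1.25375064e-01],
       [ 0.00000000e+00,  0.00000000e+00,  0.00000000e+00,
         1.00000000e+00]])}
```

View pics/scene0.png

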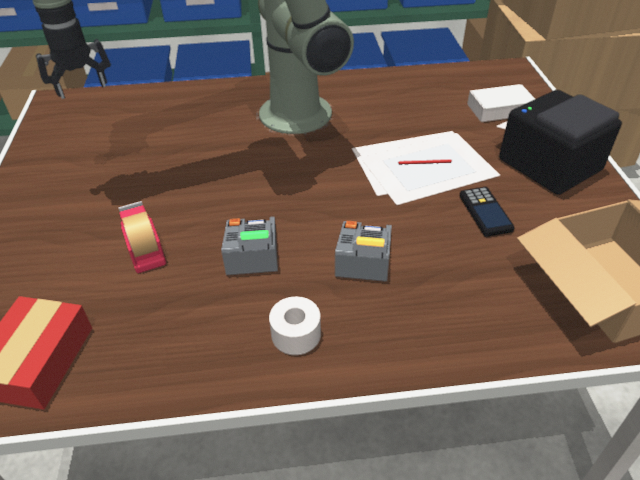

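View pics/top0.png

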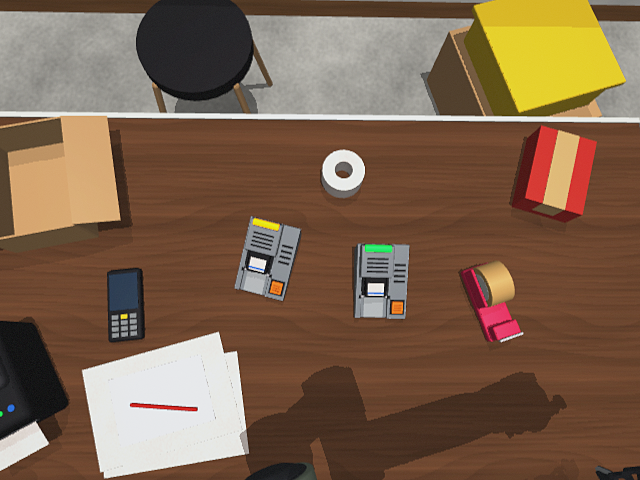

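The scene view shows the green charger at about (250,245) and the amber one at (363,250). In the top view the green lamp is at (378,248), its key at (397,307), and the open front faces the robot.

```bash
cat > h.py <<'E'
from workcell import bot
import cv2,numpy as np
def ray(n,uv):
    c=bot.calibration(n); d=c['R'].T@np.linalg.inv(c['mtx'])@np.array([*uv,1]); return -c['R'].T@c['t'],d/np.linalg.norm(d)
def onz(n,uv,z):
    o,d=ray(n,uv); return o+d*(z-o[2])/d[2]
def tri(a,b):
    (o,d),(p,e)=ray('top',a),ray('scene',b)
    k=np.linalg.lstsq(np.c_[d,-e],p-o,rcond=None)[0]; A,B=o+d*k[0],p+e*k[1]; return (A+B)/2,np.linalg.norm(A-B)
def blobs(im,lo,hi,box,amin=20):
    x0,y0,x1,y1=box; m=cv2.inRange(cv2.cvtColor(im,cv2.COLOR_BGR2HSV),lo,hi); z=np.zeros_like(m); z[y0:y1,x0:x1]=m[y0:y1,x0:x1]
    n,_,st,c=cv2.connectedComponentsWithStats(z); return [(c[i].round(1),st[i]) for i in range(1,n) if st[i][4]>=amin]
E
python3 - <<'E'
from h import *
T=cv2.imread('pics/top0.png');S=cv2.imread('pics/scene0.png')
O=((5,150,120),(19,255,255));G=((50,120,120),(80,255,255))
tb,sb=(340,230,420,330),(215,210,285,280)
r={}
for n,(lo,hi) in dict(key=O,lamp=G).items():
    a=blobs(T,lo,hi,tb);b=blobs(S,lo,hi,sb);print(n,a,b)
    a=max(a,key=lambda q:q[1][4])[0];b=max(b,key=lambda q:q[1][4])[0]
    print(tri(a,b), onz('top',a,.039 if n=='key' else .106), onz('scene',b,.039 if n=='key' else .106))
E
```

```text
key [(array([396.9, 307.2]), array([392, 301,  11,  13, 139], dtype=int32))] [(array([234.1, 221.4]), array([229, 218,  11,   8,  70], dtype=int32))]
(array([ 0.49873895, -0.1778723 ,  0.03519646]), np.float64(0.00019272696429545932)) [ 0.49847878 -0.17702796  0.039     ] [ 0.50299906 -0.17753433  0.039     ]
lamp [(array([377.7, 247.8]), array([365, 244,  27,   9, 200], dtype=int32))] [(array([254.1, 234.3]), array([241, 230,  27,  10, 217], dtype=int32))]
(array([ 0.616364  , -0.12996568,  0.09971932]), np.float64(0.00043042698391098977)) [ 0.61512244 -0.12875138  0.106     ] [ 0.62304492 -0.12977735  0.106     ]
```

>>> apply_moves([
  [260,343,-20],
  [260,343,-20],
  [260,343,-20],
  [260,343,-20],
  [260,343,-20],
  [260,343,-20],
  [260,343,-20],
  [260,343,-20],
  [260,343,-20],
  [260,343,-20],
  [260,343,-20],
  [260,343,-20],
  [260,343,-20],
], spin=[-26,-26,-26,-26,-26,-26,-26,-26,-26,-26,-26,-26,-26], grip=[0.16,0.16,0.16,0.16,0.16,0.16,0.16,0.16,0.16,0.16,0.16,0.16,0.16])

```text
t: 1.4
tool_pos: [0.4959, -0.1547, 0.2283]
tcp_rot: [[1.0, -0.011, -0.0], [-0.011, -1.0, -0.0], [-0.0, 0.0, -1.0]]
contact_force: [0.2, 0.0, -0.3]
finger_gap: 0.419
finger_force: 0.0
```

Run:
```python
from h import *
s=bot.sense();print(s['t'],s['tool_pos'],s['tcp_rot'].round(4) if hasattr(s['tcp_rot'],'round') else s['tcp_rot'],s['finger_gap'],s['contact_force'])
np.savez('w1.npz',p=s['tool_pos'],R=s['tcp_rot'])
cv2.imwrite('pics/w1.png',bot.grab_frame('wrist'))
```

```text
1.4 [ 0.49594923 -0.15465845  0.22825232] [[ 9.999e-01 -1.120e-02 -4.000e-04]
 [-1.120e-02 -9.999e-01 -1.000e-04]
 [-3.000e-04  1.000e-04 -1.000e+00]] 0.4192891820325718 [ 0.23645685  0.01640415 -0.30437264]
```

View pics/w1.png

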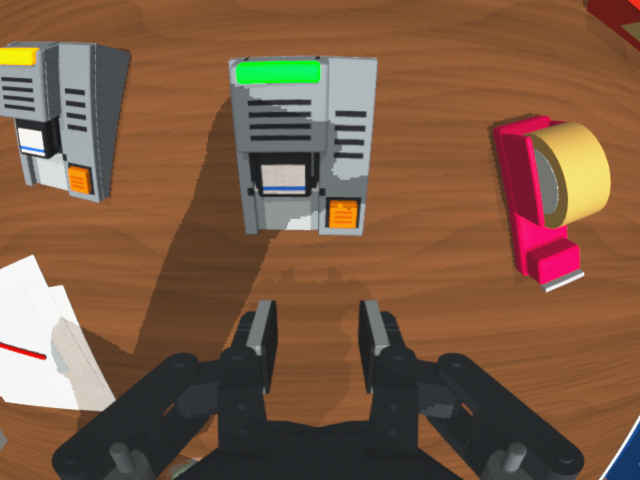

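The wrist view shows the key at (343,214), the battery label stripe at (284,190), the lamp from (237,73) to (320,72), and both fingertips at (272,305) and (365,305).

```bash
cat >> h.py <<'E'
def wz(p,R,uv,z):
    c=bot.calibration('wrist');K=c['mtx'];v=(np.array(uv)-K[:2,2])/K[0,0];th=np.linalg.norm(v)
    d=np.r_[v/th*np.sin(th),np.cos(th)];T=c['T_tool_cam'];o=p+R@T[:3,3];d=R@T[:3,:3]@d
    return o+d*(z-o[2])/d[2]
E
python3 - <<'E'
from h import *
w=np.load('w1.npz');p,R=w['p'],w['R'];I=cv2.imread('pics/w1.png')
def go(n,lo,hi,box,z):
    m=cv2.inRange(cv2.cvtColor(I,cv2.COLOR_BGR2HSV),lo,hi);q=np.zeros_like(m);x0,y0,x1,y1=box;q[y0:y1,x0:x1]=m[y0:y1,x0:x1]
    q=cv2.morphologyEx(q,cv2.MORPH_CLOSE,np.ones((5,5)))
    c=max(cv2.findContours(q,0,2)[0],key=cv2.contourArea);b=cv2.boxPoints(cv2.minAreaRect(c));print(n,b.round(1).tolist())
    P=np.array([wz(p,R,u,z)[:2]*1000 for u in b]);print(P.round(1).tolist(),P.mean(0).round(1))
go('key',(5,150,120),(19,255,255),(320,190,370,235),.039)
go('lamp',(50,120,100),(80,255,255),(220,50,330,95),.106)
go('stripe',(100,100,80),(125,255,255),(250,170,320,200),.056)
for n,u in dict(tipL=(272,303),tipR=(365,303)).items(): print(n,wz(p,R,u,p[2]-.012))
E
```

```text
key [[329.0, 200.0], [357.0, 200.0], [357.0, 227.0], [329.0, 227.0]]
[[510.1, -163.5], [510.0, -187.8], [485.5, -188.3], [485.7, -163.5]] [ 497.8 -175.8]
lamp [[235.6999969482422, 61.20000076293945], [319.8999938964844, 59.70000076293945], [320.29998779296875, 81.9000015258789], [236.10000610351562, 83.4000015258789]]
[[621.0, -100.9], [619.4, -156.3], [604.4, -156.4], [605.7, -100.9]] [ 612.6 -128.6]
stripe [[263.0, 187.0], [305.0, 187.0], [305.0, 189.0], [263.0, 189.0]]
[[525.5, -109.2], [524.9, -143.6], [523.2, -143.5], [523.9, -109.1]] [ 524.4 -126.4]
tipL [ 0.5052949  -0.13449277  0.21625232]
tipR [ 0.50488715 -0.17353456  0.21625232]
```

>>> apply_moves([
  [-1,2,-40],
  [-1,2,-80],
  [-1,2,-120],
  [-1,2,-150],
  [-1,2,-156],
  [-1,2,-156],
  [-1,2,-156],
], spin=[-0.7,-0.7,-0.7,-0.7,-0.7,-0.7,-0.7], grip=[0.16,0.16,0.16,0.16,0.16,0.16,0.16])

```text
t: 2.15
tool_pos: [0.4967, -0.1524, 0.0738]
tcp_rot: [[1.0, -0.022, 0.002], [-0.022, -1.0, -0.001], [0.002, 0.001, -1.0]]
contact_force: [0.2, -0.5, 0.6]
finger_gap: 0.421
finger_force: 0.0
```

Run:
```python
from h import *
s=bot.sense();print(s['tool_pos'],s['contact_force'])
np.savez('w2.npz',p=s['tool_pos'],R=s['tcp_rot'])
cv2.imwrite('pics/w2.png',bot.grab_frame('wrist'))
```

```text
[ 0.49666113 -0.15243853  0.07377888] [ 0.22173688 -0.48459418  0.56445022]
```

View pics/w2.png

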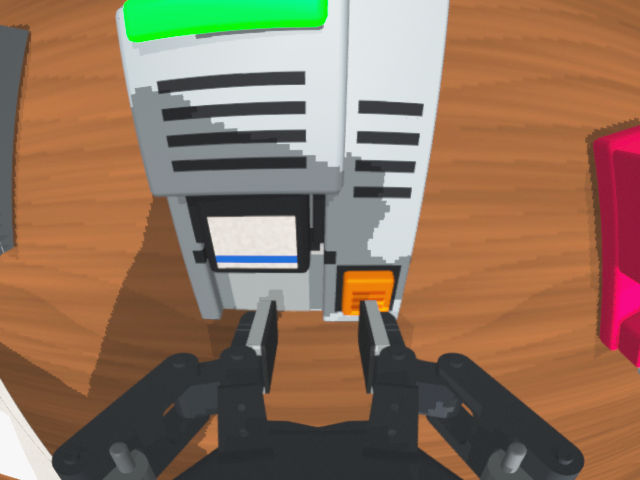

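The close view shows the right tip over the key at (368,290), and the left tip at (262,310) in front of the battery, whose front edge is at row 270. Both line up as planned, so I'll descend gently.

>>> apply_moves([
  [-1,0,-3],
  [-1,0,-6],
  [-1,0,-9],
  [-1,0,-10],
  [-1,0,-11],
  [-1,0,-12],
  [-1,0,-12],
], spin=[0,0,0,0,0,0,0], grip=[0.16,0.16,0.16,0.16,0.16,0.16,0.16])

```text
t: 2.9
tool_pos: [0.4946, -0.1515, 0.0601]
tcp_rot: [[1.0, -0.021, -0.0], [-0.021, -1.0, 0.0], [-0.0, -0.0, -1.0]]
contact_force: [0.8, 0.5, 0.1]
finger_gap: 0.419
finger_force: 0.0
```

>>> apply_moves([
  [0,0,-1],
  [0,0,-2],
  [0,0,-3],
  [0,0,-3],
], spin=[0,0,0,0], grip=[0.16,0.16,0.16,0.16])

```text
t: 3.3
tool_pos: [0.4946, -0.1515, 0.0572]
tcp_rot: [[1.0, -0.021, -0.0], [-0.021, -1.0, -0.0], [-0.0, 0.0, -1.0]]
contact_force: [-0.0, 0.1, 0.0]
finger_gap: 0.419
finger_force: 0.2
```

>>> apply_moves([
  [0,0,-1],
  [0,0,-2],
  [0,0,-3],
  [0,0,-3],
], spin=[0,0,0,0], grip=[0.16,0.16,0.16,0.16])

```text
t: 3.7
tool_pos: [0.4948, -0.1516, 0.0543]
tcp_rot: [[1.0, -0.021, 0.0], [-0.021, -1.0, -0.0], [0.0, 0.0, -1.0]]
contact_force: [-1.0, -0.5, 2.4]
finger_gap: 0.42
finger_force: 1.0
```

>>> apply_moves([
  [0,0,-1],
  [0,0,-2],
  [0,0,-3],
  [0,0,-3],
  [0,0,-3],
  [0,0,-3],
], spin=[0,0,0,0,0,0], grip=[0.16,0.16,0.16,0.16,0.16,0.16])

```text
t: 4.3
tool_pos: [0.4934, -0.1512, 0.0508]
tcp_rot: [[1.0, -0.021, -0.003], [-0.021, -1.0, 0.0], [-0.003, -0.0, -1.0]]
contact_force: [-5.0, 0.9, 3.6]
finger_gap: 0.422
finger_force: 3.8
```

Run:
```python
from h import *
s=bot.sense();print(s['tool_pos'],s['contact_force'])
cv2.imwrite('pics/w3.png',bot.grab_frame('wrist'))
```

```text
[ 0.49335814 -0.15117696  0.05083862] [-5.01597722  0.948012    3.59845106]
```

View pics/w3.png

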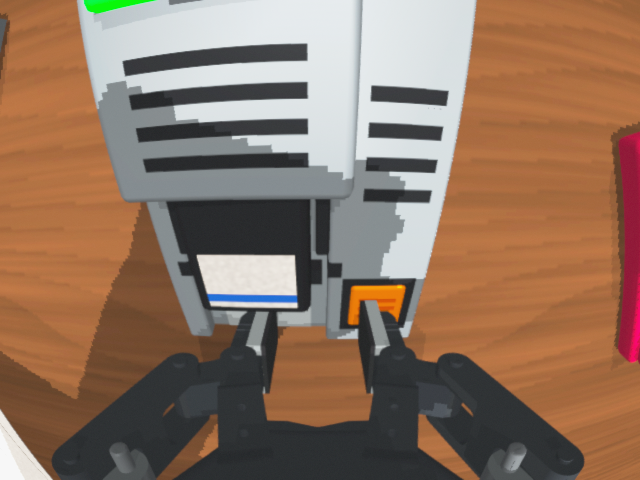

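The battery has popped, and its front edge (row 308) rests against the left finger at (258,315). I'll hold this pose and check the forces.

>>> apply_moves([
  [0,0,0],
  [0,0,0],
  [0,0,0],
  [0,0,0],
  [0,0,0],
  [0,0,0],
  [0,0,0],
  [0,0,0],
  [0,0,0],
  [0,0,0],
], spin=[0,0,0,0,0,0,0,0,0,0], grip=[0.16,0.16,0.16,0.16,0.16,0.16,0.16,0.16,0.16,0.16])

```text
t: 5.35
tool_pos: [0.4934, -0.1512, 0.0508]
tcp_rot: [[1.0, -0.021, -0.003], [-0.021, -1.0, 0.0], [-0.003, -0.0, -1.0]]
contact_force: [-5.1, -1.0, 3.1]
finger_gap: 0.42
finger_force: 3.8
```

Run:
```python
from h import *
s=bot.sense();p,R=s['tool_pos'],s['tcp_rot'];I=bot.grab_frame('wrist')
b=blobs(I,(100,100,80),(125,255,255),(180,270,320,315));print(b)
for q,st in b: 
    print(wz(p,R,q,.051))
print(p,s['contact_force'],s['qd'])
```

```text
[(array([251.7, 297.8]), array([206, 294,  92,   9, 623], dtype=int32))]
[ 0.51170527 -0.12526317  0.051     ]
[ 0.49337906 -0.15119213  0.05083798] [-5.12968959 -0.97738587  3.14120773] [ 1.58311281e-04 -1.06995116e-04  3.95518027e-04 -1.17062281e-03
  4.39852462e-04 -1.56324220e-05]
```

```bash
python3 -c "
from workcell import bot
print(bot.job_done())"
```

```text
the job is handed in; nothing more can be done
None
```

I pressed the green-lamp charger's eject key; the battery popped about 13 mm out, stopped against the other finger, and I handed the job in with it still held there (no verdict was returned).

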